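# Make up a hose-fitting order in the caddy

### The arm

A 7-joint arm with a two-finger parallel gripper is mounted at the origin on a cart in front of the work surface, level with it; the furniture and walls round the work are solid. World frame = base frame: x ahead of the robot, y to its left, z up, the work surface at z = 0. Lengths are in m, angles in rad, forces in N, time in s.
With the tool pointing down it reaches from about 0.425 to 0.925 m from the base axis. Payload 6.8 kg.
Tool frame: the origin (TCP) lies between the finger pads; the fingertips stand r.tcp_to_tips ahead of it and the grasp point (between the pads) lies 3 mm ahead of it (r.tcp_to_tips is the distance from the TCP to the fingertips, in m); z points along the fingers, y is the line along which they close (so a half turn about z gives the same grasp; the last joint's range is limited). The gripper opens to 85 mm and grips with 20 to 120 N. Pads are 22 mm wide; open, the fingers measure 114 mm over their backs; the gripper's body (76 mm by 85 mm) begins 54 mm behind the grasp point. The pads swing forward as they close: fully open they stand 13 mm farther back than shut.
Start: joints at [1.124, 0.477, 0.022, 1.555, -0.011, 1.109, -0.083], TCP at [0.224, -0.637, 0.253] pointing down, gripper open.
Joint ranges: [-2.96, 2.96], [-0.34, 2.1], [-1.41, 1.46], [0.24, 2.44], [-1.37, 4.51], [0.17, 1.92], [-2.96, 2.96]. Speed limits (rad/s): [2.39, 2.39, 3.14, 3.14, 3.14, 3.14, 3.14].

### API

Orientations are given as a rotation vector (axis times angle).
In Python, from bench import r gives the robot as it stands. The module is installed in compiled form; this text tells all that it offers.
- The arm moves only by the tool step_arm, never from a script. Its argument "moves" is a list of rows, each an object of numbers: "rx", "ry", "rz": the turn, a rotation vector about the tool's x, y, z in degrees; "dx", "dy", "dz": the shift along the tool's x, y, z in mm; "gripper": the opening, from -1 (shut) to 1 (fully open). In form: [{"rx": .., "ry": .., "rz": .., "dx": .., "dy": .., "dz": .., "gripper": ..}, ...]. A call has 1 to 20 rows; each row shifts and turns the commanded pose from where the row before left it, along the tool's axes as they then stand; what a row does not reach is not made up. A row lasts 1/8 s, in which the tool goes at most 62.5 mm and 10.7 degrees, less where a joint would pass 70% of its speed; a pose out of reach is approached as far as the arm can. A call is refused whole if a number of a shift passes 62.5 or a number of a turn 10.7, either way. A call with a gripper value outside its range is refused whole. The fingers move at their own pace and stop on an object; "grip_force" is the grip in N (left out, the last holds). Time passes only in rows, so rows that do not move let the fingers close. It gives the time, the measured TCP pose, the force, the opening and the grip force at its end, in the units of the state.
- r.get_obs(): the state, without advancing time (a new reading comes with each control period).
- r.grab_frame(name): name is "scene" or "top" or "wrist"; returns the picture (480x640x3 uint8, blue, green, red); there is no depth.
- r.camera_info(name): a dict with "mtx" (3x3 intrinsics, pixels), "rvec" (rotation vector, rad) and "tvec" (3), from world to camera coordinates, as OpenCV has them. Camera axes: x right, y down, z forward; pixel columns grow to the right and rows downward; lengths in m; the calibration is good to about 2 mm. A picture is of the moment at which its call begins: read the wrist's pose just before it. camera_info takes no time and is no camera call; for the wrist camera it gives the pose at the moment of the call.
- r.hand_in(): hands the job in; it is judged then, once.
The state is a dict: "clock": time; "joints": joint angles; "qvel": joint speeds; "tau": joint torques, N m; "tcp_pos": TCP position; "orientation": TCP orientation; "contact_force": force on the tool from outside, world axes, zero at the start; "moment": the same for the moment, N m; "grip_width": finger opening in m; "gripper_force": force on a finger pad.
Only numpy, scipy, OpenCV 4.12 (cv2) and the standard library are available. Lean on these libraries where they do the work, as an engineer would, in place of code of your own. Each camera call takes 0.05 s, during which the arm holds its last target. There are 200 camera calls.

### The job

Make up the customer's order in the grey caddy: stand the brass ferrule in the yellow dish, the brass quick coupler in the blue dish and the small steel ferrule in the green dish, all upright, and lay the brass nut flat in the red dish. Leave the large steel ferrule and the steel nut where they are; they are not part of the order.

Things in the scene. Friction and masses are not known exactly. Their poses are not given: they have to be found in the camera images.
- brass_ferrule: brass-coloured hose ferrule: a plain round hollow sleeve with a groove near the top, standing upright, 38 mm in diameter, 52 mm high. Origin at the centre of its underside, z up along its axis. Starts on the fixed dark counter mat, whose top is at z = 5 mm.
- brass_coupler: brass-coloured quick coupler standing upright, 52 mm high, 34 mm at its widest: round body in the middle, a hexagon above it and a round cap on top (no hole through). Origin at the centre of its underside, z up along its axis. Starts on the fixed dark counter mat, whose top is at z = 5 mm. Grip round the body 15 to 30 mm above its underside.
- brass_nut: brass-coloured hexagon nut lying flat, 24 mm across flats, 28 mm across corners, 14 mm high, at any yaw; two of its flats face its own +x and -x. Origin at the centre of its underside, z up along its axis. Starts on the fixed dark counter mat, whose top is at z = 5 mm.
- small_steel_ferrule: the smaller of the two grey steel ferrules: round hollow sleeve standing upright, 25 mm in diameter, 34 mm high. Origin at the centre of its underside, z up along its axis. Starts on the fixed dark counter mat, whose top is at z = 5 mm.
- large_steel_ferrule: the larger grey steel ferrule, 38 mm in diameter, 52 mm high, standing upright; same shape as the brass one but grey. Not part of the order: stays where it is. Origin at the centre of its underside, z up along its axis. Starts on the fixed dark counter mat, whose top is at z = 5 mm.
- steel_nut: grey steel hexagon nut lying flat, 20 mm across flats, 23 mm across corners, 11 mm high. Not part of the order: stays where it is. Origin at the centre of its underside, z up along its axis. Starts on the fixed dark counter mat, whose top is at z = 5 mm.
- dish_yellow: yellow square dish, 66 x 66 mm, 10 mm high, walls and floor 4 mm thick (inside 58 x 58 mm, 6 mm deep). Origin at the centre of its underside, at z = 9 mm (the red-framed counter under it is at z = 5 mm); x and y along its sides. Fixed in a fixed grey caddy (168 x 168 mm, walls 22 mm high): four dishes, two by two, 80 mm between centres; which colour is in which corner varies.
- dish_blue: blue square dish, 66 x 66 mm, 10 mm high, walls and floor 4 mm thick (inside 58 x 58 mm, 6 mm deep). Origin at the centre of its underside, at z = 9 mm (the red-framed counter under it is at z = 5 mm); x and y along its sides. Fixed in a fixed grey caddy (168 x 168 mm, walls 22 mm high): four dishes, two by two, 80 mm between centres; which colour is in which corner varies.
- dish_red: red square dish, 66 x 66 mm, 10 mm high, walls and floor 4 mm thick (inside 58 x 58 mm, 6 mm deep). Origin at the centre of its underside, at z = 9 mm (the red-framed counter under it is at z = 5 mm); x and y along its sides. Fixed in a fixed grey caddy (168 x 168 mm, walls 22 mm high): four dishes, two by two, 80 mm between centres; which colour is in which corner varies.
- dish_green: green square dish, 66 x 66 mm, 10 mm high, walls and floor 4 mm thick (inside 58 x 58 mm, 6 mm deep). Origin at the centre of its underside, at z = 9 mm (the red-framed counter under it is at z = 5 mm); x and y along its sides. Fixed in a fixed grey caddy (168 x 168 mm, walls 22 mm high): four dishes, two by two, 80 mm between centres; which colour is in which corner varies.

How it is judged:
At the end, for the whole second after the job is handed in: Each of the four ordered parts rests in its own dish, on its floor and inside its rim (centre within 24 mm of the dish's centre), ferrules and coupler upright and the nut flat (within 0.15 rad), all released and still; the large steel ferrule and the steel nut are within 15 mm of where they began (horizontal distance between brass_ferrule and dish_yellow below 0.024 m and z of brass_ferrule in the frame of dish_yellow between 0 and 0.01 m and linear speed of each of brass_ferrule, brass_coupler, brass_nut, small_steel_ferrule below 0.02 m/s and angle between each of brass_ferrule, brass_coupler, small_steel_ferrule's own z axis and vertical below 0.15 rad and horizontal distance between brass_coupler and dish_blue below 0.024 m and z of brass_coupler in the frame of dish_blue between 0 and 0.01 m and horizontal distance between brass_nut and dish_red below 0.024 m and z of brass_nut in the frame of dish_red between 0 and 0.024 m and (angle between brass_nut's own z axis and vertical below 0.15 rad or angle between brass_nut's own z axis and vertical above 2.99 rad) and horizontal distance between small_steel_ferrule and dish_green below 0.024 m and z of small_steel_ferrule in the frame of dish_green between 0 and 0.01 m and distance of each of large_steel_ferrule, steel_nut from where it was at the start of the episode below 0.015 m); the robot touches nothing.
It fails at once if the large steel ferrule is disturbed (moved 15 mm or more) (distance of large_steel_ferrule from where it was at the start of the episode above 0.015 m).
It fails at once if the steel nut is disturbed (moved 15 mm or more) (distance of steel_nut from where it was at the start of the episode above 0.015 m).
It also fails if it takes over 112 s, if anything falls off the work surface, if the arm or the gripper's body presses on something with over 40 N, if the wrist force passes 120 N, or if a joint passes its speed limit or range.

## Working session

There is one attempt and no reset: what is moved stays moved. The work goes in short steps, Python scripts to look and compute and a tool call to move; the robot and the scene stay as the last step left them, time stands still between calls to the robot, and variables do not carry over. Pictures are saved under pics/ and viewed, at most 14 in all, crops included, and the job is handed in when it is done.

Besides the shell and the picture viewer there is one more tool, called by a JSON object that holds its "name" and its "arguments". step_arm: Moves the arm, as the interface text tells. Its arguments: {"type":"object","properties":{"moves":{"type":"array","items":{"type":"object","properties":{"rx":{"type":"number"},"ry":{"type":"number"},"rz":{"type":"number"},"dx":{"type":"number"},"dy":{"type":"number"},"dz":{"type":"number"},"gripper":{"type":"number"}}}},"grip_force":{"type":"number"}},"required":["moves"]}

```bash
mkdir -p pics; python3 - <<'E'
from bench import r
import cv2, numpy as np
o=r.get_obs()
print({k:np.round(v,3) for k,v in o.items()}, r.tcp_to_tips)
for n in ["scene","top"]:
    f=r.grab_frame(n); cv2.imwrite(f"pics/{n}0.png",f)
    c=r.camera_info(n); R=cv2.Rodrigues(np.array(c["rvec"],float))[0]
    print(n,np.round(c["mtx"],1).tolist(),(-R.T@np.array(c["tvec"]).ravel()).round(3),R.round(2).tolist())
E
```

```text
{'clock': np.float64(0.0), 'joints': array([ 1.124,  0.478,  0.022,  1.556, -0.011,  1.109, -0.083]), 'qvel': array([ 0.001, -0.001,  0.001, -0.001,  0.   , -0.   , -0.001]), 'tau': array([ 0.0000e+00, -5.9645e+01,  1.6080e+00, -2.8119e+01,  1.2000e-02,
        9.0000e-03, -0.0000e+00]), 'tcp_pos': array([ 0.224, -0.636,  0.252]), 'orientation': array([-3.095e+00, -5.290e-01,  1.000e-03]), 'contact_force': array([ 0.755,  0.729, -0.126]), 'moment': array([ 0.037, -0.015, -0.022]), 'gripper_force': np.float64(0.0), 'grip_width': np.float64(0.086)} 0.022
scene [[471.4, 0.0, 316.9], [0.0, 471.4, 241.4], [0.0, 0.0, 1.0]] [0.04  0.671 0.503] [[-0.8, -0.6, 0.02], [-0.31, 0.38, -0.87], [0.52, -0.7, -0.49]]
top [[509.1, 0.0, 314.6], [0.0, 509.1, 234.8], [0.0, 0.0, 1.0]] [ 0.287 -0.002  1.267] [[0.02, -1.0, 0.02], [-0.98, -0.03, -0.19], [0.19, -0.01, -0.98]]
```

View pics/top0.png

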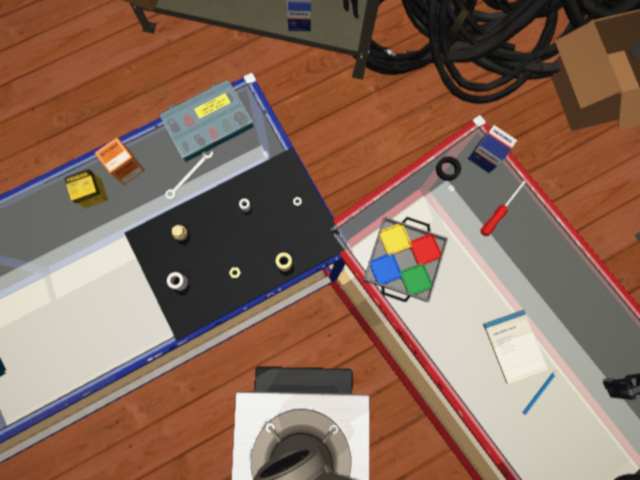

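View pics/scene0.png

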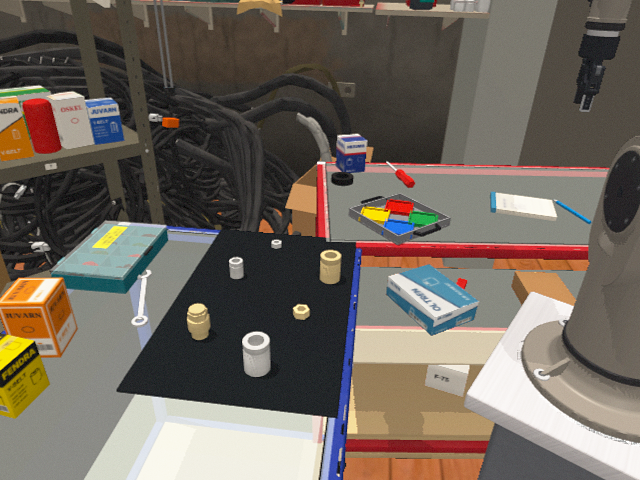

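The top view shows the coupler (179,232), large steel ferrule (177,282), small steel ferrule (244,204), steel nut (297,201), brass nut (235,272) and brass ferrule (284,261). The dishes are yellow (397,237), red (426,249), blue (385,270) and green (415,279). The scene view shows all of them unoccluded: coupler (199,322), large steel (257,355), brass ferrule (330,267), brass nut (301,312), small steel (236,268), steel nut (277,244).

```bash
cat > h.py <<'E'
import cv2, numpy as np
from bench import r
def cam(n):
    c=r.camera_info(n); R=cv2.Rodrigues(np.array(c["rvec"],float).ravel())[0]
    return np.array(c["mtx"]),R,-R.T@np.array(c["tvec"],float).ravel()
def ray(C,uv):
    d=C[1].T@np.linalg.solve(C[0],[uv[0],uv[1],1.]); return d/np.linalg.norm(d)
def plane(C,uv,z):
    d=ray(C,uv); return C[2]+d*(z-C[2][2])/d[2]
def tri(C1,a,C2,b):
    d1,d2=ray(C1,a),ray(C2,b); A=np.c_[d1,-d2]
    s=np.linalg.lstsq(A,C2[2]-C1[2],rcond=None)[0]
    p,q=C1[2]+s[0]*d1,C2[2]+s[1]*d2
    return (p+q)/2,np.linalg.norm(p-q)
def blobs(m,amin):
    n,l,s,c=cv2.connectedComponentsWithStats(m.astype(np.uint8))
    return [(c[i],s[i],l==i) for i in range(1,n) if s[i][4]>=amin]
def near(bl,uv): return min(bl,key=lambda b:np.hypot(*(b[0]-uv)))
HUE={'yellow':(22,34),'red':(0,5),'blue':(105,120),'green':(55,80)}
def dishmask(f,c):
    h=cv2.cvtColor(f,cv2.COLOR_BGR2HSV); lo,hi=HUE[c]
    return (h[...,0]>=lo)&(h[...,0]<=hi)&(h[...,1]>150)&(h[...,2]>60)
E
cat > m1.py <<'E'
from h import *
T,S=cam("top"),cam("scene"); ft,fs=cv2.imread("pics/top0.png"),cv2.imread("pics/scene0.png")
obj={'coupler':((179,232),(199,322),52),'Lsteel':((177,282),(257,355),52),'Bferr':((284,261),(330,267),52),'Bnut':((235,272),(301,312),14),'Sferr':((244,204),(236,268),34),'Snut':((297,201),(277,244),11)}
bt,bs=blobs(ft.max(2)>60,12),blobs(fs.max(2)>60,12)
for k,(a,b,h) in obj.items():
    A,B=near(bt,a),near(bs,b); p,g=tri(T,A[0],S,B[0])
    print(k,A[0].round(1),A[1],B[0].round(1),B[1],'tri',p.round(4),'gap',round(g,4),'T',plane(T,A[0],.005+h/2e3).round(4)[:2],'S',plane(S,B[0],.005+h/2e3).round(4)[:2])
for c,(a,b) in {'yellow':((397,237),(377,215)),'red':((426,249),(398,207)),'blue':((385,270),(400,228)),'green':((415,279),(422,218))}.items():
    A,B=near(blobs(dishmask(ft,c),30),a),near(blobs(dishmask(fs,c),30),b); p,g=tri(T,A[0],S,B[0])
    print(c,A[0].round(1),A[1],B[0].round(1),B[1],'tri',p.round(4),'gap',round(g,4),'T',plane(T,A[0],.015).round(4)[:2],'S',plane(S,B[0],.015).round(4)[:2])
E
python3 m1.py
```

```text
coupler [178.7 231.7] [171 224  17  17 224] [198.1 320.9] [186 303  25  37 735] tri [0.5299 0.3156 0.0298] gap 0.0025 T [0.5307 0.3162] S [0.5274 0.3161]
Lsteel [176.3 280.6] [166 271  22  20 312] [256.2 353.4] [ 242  331   29   46 1173] tri [0.409  0.3124 0.0302] gap 0.0027 T [0.41  0.313] S [0.4071 0.3124]
Bferr [283.5 260.8] [275 251  18  20 253] [329.9 266.1] [319 249  23  35 696] tri [0.4642 0.0552 0.0292] gap 0.0025 T [0.4651 0.0557] S [0.4614 0.0572]
Bnut [234.4 272.1] [228 266  14  13 133] [300.8 311.3] [292 303  18  17 238] tri [0.4358 0.1765 0.0103] gap 0.0019 T [0.4365 0.1767] S [0.4336 0.1778]
Sferr [244.2 204. ] [238 197  13  15 141] [236.  267.3] [228 256  16  23 308] tri [0.6074 0.1593 0.02  ] gap 0.0025 T [0.6079 0.1598] S [0.6037 0.1611]
Snut [296.9 200.8] [292 196  11  11  93] [276.1 243.5] [271 239  11  10  97] tri [0.6231 0.0274 0.0078] gap 0.0013 T [0.6229 0.0277] S [0.6191 0.0308]
yellow [394.7 238.4] [380 224  30  29 621] [375.3 213.6] [361 206  29  18 318] tri [ 0.5302 -0.2211  0.0141] gap 0.0024 T [ 0.5311 -0.2205] S [ 0.5281 -0.2199]
red [425.4 248.8] [411 234  30  30 645] [399.2 206.6] [385 199  29  17 339] tri [ 0.507  -0.2984  0.0117] gap 0.0007 T [ 0.5068 -0.2975] S [ 0.5035 -0.292 ]
blue [385.2 268.8] [371 255  30  29 628] [398.1 225.9] [384 219  30  16 306] tri [ 0.4539 -0.196   0.0166] gap 0.0007 T [ 0.4538 -0.1964] S [ 0.4556 -0.1988]
green [416.  279.3] [402 266  30  28 578] [422.  218.1] [408 211  30  16 320] tri [ 0.4309 -0.2724  0.0141] gap 0.0029 T [ 0.4294 -0.2728] S [ 0.4315 -0.2702]
```

```bash
cat >> h.py <<'E'
def toolR(): return cv2.Rodrigues(np.array(r.get_obs()["orientation"],float))[0]
def plan(x,y,z,yaw=-62.5):
    "tool-axis shifts (mm), after the turn rz (deg) that brings tool y to the yaw (mod 180)"
    o=r.get_obs(); R=toolR(); a=np.degrees(np.arctan2(R[1,1],R[0,1]))
    d=(yaw-a+90)%180-90; Rn=cv2.Rodrigues(np.array([0,0,np.radians(d)]))[0]@R
    t=Rn.T@(np.array([x,y,z])-o["tcp_pos"])*1e3
    tilt=R.T@np.array([0,0,-1.])
    print("rz %.1f"%(-d),"shift",t.round(1),"| yaw %.1f tilt"%a,np.degrees(tilt[:2]).round(2),"tcp",o["tcp_pos"].round(4),"grip %.4f F %.1f"%(o["grip_width"],o["gripper_force"]),"clk %.2f"%o["clock"])
E
python3 -c "
from h import *
plan(.464,.0555,.25)
print(r.get_obs()['joints'])"
```

```text
rz -8.1 shift [ 532.1 -502.8    3.2] | yaw -70.6 tilt [0.01 0.09] tcp [ 0.2242 -0.6362  0.2524] grip 0.0853 F 0.0 clk 0.10
[ 1.12387902  0.47771731  0.0223431   1.55632865 -0.01150662  1.10929121
 -0.08308815]
```

{"name": "step_arm", "arguments": {"moves": [{"rz":-8.1},{"dx":44},{"dx":44},{"dx":44},{"dx":44},{"dx":44},{"dx":26,"dy":-42},{"dx":26,"dy":-42},{"dx":26,"dy":-42},{"dx":26,"dy":-42},{"dx":26,"dy":-42},{"dx":26,"dy":-42},{"dx":26,"dy":-42},{"dx":26,"dy":-42},{"dx":26,"dy":-42},{"dx":26,"dy":-42},{"dx":26,"dy":-42},{"dx":26,"dy":-42},{"gripper":0.45},{}]}}

```text
invalid input at $.moves[0]: expected keys rx, ry, rz, dx, dy, dz, gripper
```

```bash
python3 - <<'E'
from h import *
plan(.464,.0555,.25)
print(r.get_obs()['joints'].round(2))
np.save("pics/w1.npy",np.array(cam("wrist"),dtype=object),allow_pickle=True)
f=r.grab_frame("wrist"); cv2.imwrite("pics/w1.png",f)
C=cam("wrist"); print(C[2].round(3), C[1].round(2).tolist(), C[0].round(0).tolist())
E
```

```text
rz -8.1 shift [ 532.1 -502.8    3.2] | yaw -70.6 tilt [0.01 0.09] tcp [ 0.2242 -0.6362  0.2524] grip 0.0853 F 0.0 clk 0.10
[ 1.12  0.48  0.02  1.56 -0.01  1.11 -0.08]Traceback (most recent call last):
  File "<stdin>", line 4, in <module>
ValueError: could not broadcast input array from shape (3,3) into shape (3,)
```

{"name": "step_arm", "arguments": {"moves": [{"rx":0,"ry":0,"rz":-8.1,"dx":0,"dy":0,"dz":0,"gripper":1},{"rx":0,"ry":0,"rz":0,"dx":44,"dy":0,"dz":0,"gripper":1},{"rx":0,"ry":0,"rz":0,"dx":44,"dy":0,"dz":0,"gripper":1},{"rx":0,"ry":0,"rz":0,"dx":44,"dy":0,"dz":0,"gripper":1},{"rx":0,"ry":0,"rz":0,"dx":44,"dy":0,"dz":0,"gripper":1},{"rx":0,"ry":0,"rz":0,"dx":44,"dy":0,"dz":0,"gripper":1},{"rx":0,"ry":0,"rz":0,"dx":31,"dy":-50,"dz":0,"gripper":0.45},{"rx":0,"ry":0,"rz":0,"dx":31,"dy":-50,"dz":0,"gripper":0.45},{"rx":0,"ry":0,"rz":0,"dx":31,"dy":-50,"dz":0,"gripper":0.45},{"rx":0,"ry":0,"rz":0,"dx":31,"dy":-50,"dz":0,"gripper":0.45},{"rx":0,"ry":0,"rz":0,"dx":31,"dy":-50,"dz":0,"gripper":0.45},{"rx":0,"ry":0,"rz":0,"dx":31,"dy":-50,"dz":0,"gripper":0.45},{"rx":0,"ry":0,"rz":0,"dx":31,"dy":-50,"dz":0,"gripper":0.45},{"rx":0,"ry":0,"rz":0,"dx":31,"dy":-50,"dz":0,"gripper":0.45},{"rx":0,"ry":0,"rz":0,"dx":31,"dy":-50,"dz":0,"gripper":0.45},{"rx":0,"ry":0,"rz":0,"dx":31,"dy":-50,"dz":0,"gripper":0.45},{"rx":0,"ry":0,"rz":0,"dx":0,"dy":0,"dz":0,"gripper":0.45},{"rx":0,"ry":0,"rz":0,"dx":0,"dy":0,"dz":0,"gripper":0.45}]}}

```text
clock: 2.35
tcp_pos: [0.4632, 0.0511, 0.253]
orientation: [3.051, 0.747, -0.001]
contact_force: [-0.1, -1.0, 0.9]
grip_width: 0.0619
gripper_force: 0.0
```

```bash
python3 - <<'E'
from h import *
plan(.464,.0555,.25)
print(r.get_obs()['joints'].round(2))
C=cam("wrist"); f=r.grab_frame("wrist"); cv2.imwrite("pics/w1.png",f)
print(C[2].round(3), C[1].round(2).tolist(), C[0].round(0).tolist())
for n,p in {'Bferr':(.4642,.0552,.057),'Bnut':(.4358,.1765,.019)}.items():
    q=C[0]@C[1]@(np.array(p)-C[2]); print(n,(q[:2]/q[2]).round(0))
E
```

```text
rz 0.0 shift [ 2.7 -3.5  3. ] | yaw -62.5 tilt [ 0.06 -0.01] tcp [0.4632 0.0511 0.253 ] grip 0.0619 F 0.0 clk 2.35
[ 0.14  0.16 -0.42  2.01  0.08  0.98 -1.41]
[0.526 0.085 0.373] [[0.46, -0.89, -0.0], [-0.85, -0.44, 0.28], [-0.25, -0.13, -0.96]] [[345.0, 0.0, 318.0], [0.0, 345.0, 240.0], [0.0, 0.0, 1.0]]
Bferr [316. 215.]
Bnut [197. 177.]
```

View pics/w1.png

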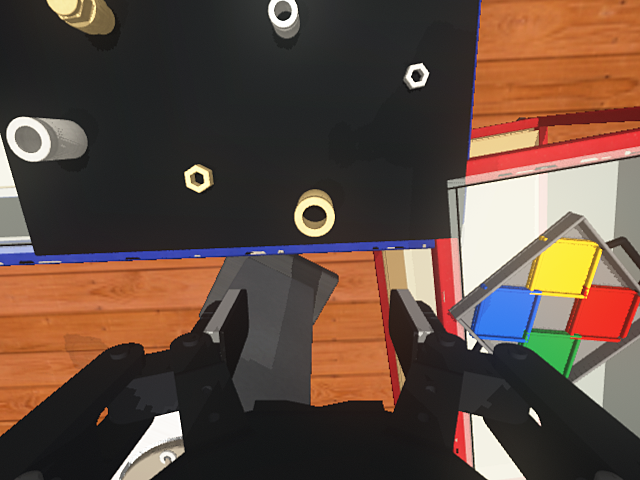

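The wrist view matches the predictions: brass ferrule ring centre (315,216), brass nut (199,179), large steel (31,139), small steel (284,13), steel nut (416,76), dishes on the right. Next I refine positions and get the nut yaw from this view.

```bash
python3 - <<'E'
from h import *
W=cam("wrist"); f=cv2.imread("pics/w1.png"); bl=blobs(f.max(2)>75,60); T=cam("top");ft=cv2.imread("pics/top0.png")
h=cv2.cvtColor(f,cv2.COLOR_BGR2HSV)
for k,uv,t,z in [('Bferr',(315,214),(283.5,260.8),.031),('Bnut',(199,179),(234.4,272.1),.012),('Sferr',(284,16),(244.2,204),.022),('Snut',(416,76),(296.9,200.8),.0105)]:
    b=near(bl,uv); p,g=tri(W,b[0],T,t)
    m=b[2].astype(np.uint8); c=max(cv2.findContours(m,0,2)[0],key=cv2.contourArea)
    print(k,b[0].round(1),b[1],plane(W,b[0],z).round(4),'tri T',p.round(4),round(g,4))
    if 'nut' in k:
        P=np.array([plane(W,q[0],z+.003)[:2] for q in c])*1e3; H=cv2.convexHull(P.astype(np.float32))[:,0]
        a=np.arange(0,180,1.); w=[np.ptp(H@[np.cos(np.radians(x)),np.sin(np.radians(x))]) for x in a]
        w6=np.array(w).reshape(3,60).mean(0); print(' flat normal yaw mod60',a[w6.argmin()],w6.min().round(1),w6.max().round(1))
for c,uv,t in [('yellow',(566,266),(394.7,238.4)),('blue',(504,312),(385.2,268.8)),('red',(603,312),(425.4,248.8)),('green',(550,352),(416,279.3))]:
    b=near(blobs(dishmask(f,c),100),uv); p,g=tri(W,b[0],T,t); print(c,b[0].round(1),b[1],plane(W,b[0],.015).round(4),'tri',p.round(4),round(g,4))
E
```

```text
Bferr [314.2 213.1] [ 294  189   41   48 1288] [0.4602 0.0547 0.031 ] tri T [0.4629 0.0554 0.0443] 0.0009
Bnut [198.2 177.9] [184 164  30  29 560] [0.4343 0.1766 0.012 ] tri T [0.4357 0.1756 0.0174] 0.0007
 flat normal yaw mod60 0.0 27.7 30.3
Sferr [284.1  17.3] [268   0  32  39 919] [0.6043 0.1592 0.022 ] tri T [0.6039 0.1579 0.0312] 0.0035
Snut [416.   75.7] [403  63  27  26 417] [0.621  0.0276 0.0105] tri T [0.6216 0.0278 0.0122] 0.002
 flat normal yaw mod60 38.0 21.9 24.0
yellow [563.7 267.7] [ 531  239   67   59 2727] [ 0.5296 -0.2201  0.015 ] tri [ 0.5304 -0.2203  0.0151] 0.0016
blue [504.9 314.7] [ 471  286   70   57 2742] [ 0.4524 -0.1967  0.015 ] tri [ 0.4531 -0.1959  0.0164] 0.001
red [603.7 313.5] [ 565  285   75   58 3138] [ 0.5061 -0.2968  0.015 ] tri [ 0.5064 -0.2975  0.0146] 0.0007
green [551.1 347.8] [ 523  332   58   43 1228] [ 0.4419 -0.2714  0.015 ] tri [ 0.4354 -0.2769  0.0064] 0.0106
```

{"name": "step_arm", "arguments": {"moves": [{"rx":0,"ry":0,"rz":0,"dx":2.2,"dy":-3.5,"dz":40,"gripper":0.45},{"rx":0,"ry":0,"rz":0,"dx":0,"dy":0,"dz":45,"gripper":0.45},{"rx":0,"ry":0,"rz":0,"dx":0,"dy":0,"dz":45,"gripper":0.45},{"rx":0,"ry":0,"rz":0,"dx":0,"dy":0,"dz":40,"gripper":0.45},{"rx":0,"ry":0,"rz":0,"dx":0,"dy":0,"dz":25,"gripper":0.45},{"rx":0,"ry":0,"rz":0,"dx":0,"dy":0,"dz":17,"gripper":0.45},{"rx":0,"ry":0,"rz":0,"dx":0,"dy":0,"dz":0,"gripper":0.45},{"rx":0,"ry":0,"rz":0,"dx":0,"dy":0,"dz":0,"gripper":0.0},{"rx":0,"ry":0,"rz":0,"dx":0,"dy":0,"dz":0,"gripper":-0.2},{"rx":0,"ry":0,"rz":0,"dx":0,"dy":0,"dz":0,"gripper":-0.3},{"rx":0,"ry":0,"rz":0,"dx":0,"dy":0,"dz":0,"gripper":-0.4},{"rx":0,"ry":0,"rz":0,"dx":0,"dy":0,"dz":0,"gripper":-0.4},{"rx":0,"ry":0,"rz":0,"dx":0,"dy":0,"dz":0,"gripper":-0.4}], "grip_force": 50}}

```text
clock: 4.03
tcp_pos: [0.4645, 0.0552, 0.0422]
orientation: [3.051, 0.746, 0.002]
contact_force: [-1.1, -2.7, 7.1]
grip_width: 0.0366
gripper_force: 50.1
```

```bash
python3 -c "
from h import *
plan(.53,-.2205,.150)"
```

```text
rz -0.0 shift [ -69.1  275.  -107.5] | yaw -62.5 tilt [-0.06 -0.08] tcp [0.4645 0.0552 0.0422] grip 0.0366 F 50.1 clk 4.03
```

{"name": "step_arm", "arguments": {"moves": [{"rx":0,"ry":0,"rz":0,"dx":0,"dy":0,"dz":-20,"gripper":-0.4},{"rx":0,"ry":0,"rz":0,"dx":0,"dy":0,"dz":-40,"gripper":-0.4},{"rx":0,"ry":0,"rz":0,"dx":0,"dy":0,"dz":-48,"gripper":-0.4},{"rx":0,"ry":0,"rz":0,"dx":-5,"dy":20,"dz":0,"gripper":-0.4},{"rx":0,"ry":0,"rz":0,"dx":-10,"dy":40,"dz":0,"gripper":-0.4},{"rx":0,"ry":0,"rz":0,"dx":-10,"dy":40,"dz":0,"gripper":-0.4},{"rx":0,"ry":0,"rz":0,"dx":-10,"dy":40,"dz":0,"gripper":-0.4},{"rx":0,"ry":0,"rz":0,"dx":-10,"dy":40,"dz":0,"gripper":-0.4},{"rx":0,"ry":0,"rz":0,"dx":-10,"dy":40,"dz":0,"gripper":-0.4},{"rx":0,"ry":0,"rz":0,"dx":-9,"dy":35,"dz":0,"gripper":-0.4},{"rx":0,"ry":0,"rz":0,"dx":-5,"dy":20,"dz":0,"gripper":-0.4},{"rx":0,"ry":0,"rz":0,"dx":0,"dy":0,"dz":0,"gripper":-0.4},{"rx":0,"ry":0,"rz":0,"dx":0,"dy":0,"dz":0,"gripper":-0.4}]}}

```text
clock: 5.65
tcp_pos: [0.5295, -0.2181, 0.1492]
orientation: [-3.05, -0.75, 0.0]
contact_force: [-0.1, 0.7, -0.9]
grip_width: 0.0369
gripper_force: 50.4
```

```bash
python3 -c "
from h import *
plan(.53,-.2205,.0515)
f=r.grab_frame('wrist'); cv2.imwrite('pics/w2.png',f)
W=cam('wrist')
for c,p in {'yellow':(.53,-.2205,.015),'blue':(.453,-.196,.015),'red':(.5065,-.2975,.015),'green':(.4295,-.273,.015)}.items():
    q=W[0]@W[1]@(np.array(p)-W[2]); print(c,(q[:2]/q[2]).round(0),[ (b[0].round(0),b[1][4]) for b in blobs(dishmask(f,c),300)])
"
```

```text
rz 0.1 shift [-0.7  2.5 97.7] | yaw -62.4 tilt [-0.01  0.07] tcp [ 0.5295 -0.2181  0.1492] grip 0.0369 F 50.4 clk 5.65
yellow [323. 237.] [(array([322., 228.]), np.int32(5412))]
blue [252. 304.] [(array([157.,  35.]), np.int32(621)), (array([ 69., 205.]), np.int32(1932)), (array([237., 288.]), np.int32(2808))]
red [393. 304.] [(array([374.,  46.]), np.int32(9871)), (array([160., 224.]), np.int32(780)), (array([404., 290.]), np.int32(3272)), (array([603., 326.]), np.int32(2475))]
green [322. 364.] []
```

View pics/w2.png

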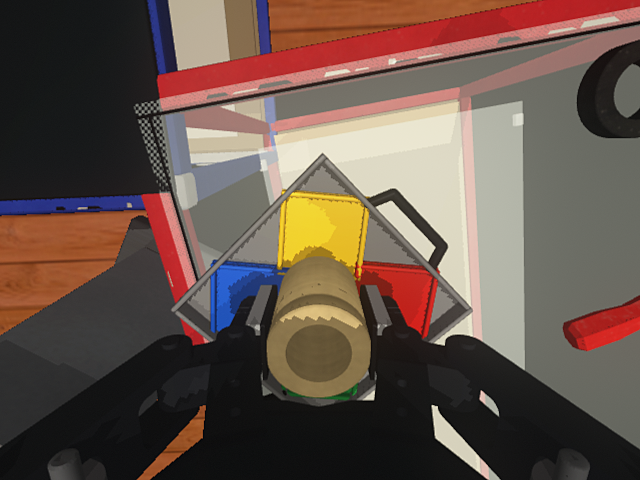

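The wrist view shows the ferrule held upright over the caddy, yellow dish (322,228) behind it. The caddy is a diamond (corners (323,155), (470,308), (180,310)) and the dishes themselves are yawed against it. The fingers fit, so I lower.

{"name": "step_arm", "arguments": {"moves": [{"rx":0,"ry":0,"rz":0,"dx":-0.7,"dy":2.5,"dz":30,"gripper":-0.4},{"rx":0,"ry":0,"rz":0,"dx":0,"dy":0,"dz":35,"gripper":-0.4},{"rx":0,"ry":0,"rz":0,"dx":0,"dy":0,"dz":20,"gripper":-0.4},{"rx":0,"ry":0,"rz":0,"dx":0,"dy":0,"dz":8,"gripper":-0.4},{"rx":0,"ry":0,"rz":0,"dx":0,"dy":0,"dz":5,"gripper":-0.4},{"rx":0,"ry":0,"rz":0,"dx":0,"dy":0,"dz":0,"gripper":-0.4},{"rx":0,"ry":0,"rz":0,"dx":0,"dy":0,"dz":0,"gripper":-0.4}]}}

```text
clock: 6.58
tcp_pos: [0.5307, -0.2227, 0.0521]
orientation: [3.051, 0.747, 0.002]
contact_force: [0.7, 0.4, -1.0]
grip_width: 0.0366
gripper_force: 50.4
```

```bash
python3 -c "
from h import *
plan(.53,-.2205,.0515); print(r.get_obs()['contact_force'].round(1))"
```

```text
rz 0.0 shift [ 0.4 -2.3  0.6] | yaw -62.5 tilt [-0.05 -0.06] tcp [ 0.5307 -0.2227  0.0521] grip 0.0366 F 50.4 clk 6.58
[ 0.7  0.4 -1. ]
```

{"name": "step_arm", "arguments": {"moves": [{"rx":0,"ry":0,"rz":0,"dx":0,"dy":0,"dz":1.5,"gripper":-0.4},{"rx":0,"ry":0,"rz":0,"dx":0,"dy":0,"dz":0,"gripper":-0.1},{"rx":0,"ry":0,"rz":0,"dx":0,"dy":0,"dz":0,"gripper":0.2},{"rx":0,"ry":0,"rz":0,"dx":0,"dy":0,"dz":0,"gripper":0.2},{"rx":0,"ry":0,"rz":0,"dx":0,"dy":0,"dz":0,"gripper":0.2},{"rx":0,"ry":0,"rz":0,"dx":0,"dy":0,"dz":-15,"gripper":0.2},{"rx":0,"ry":0,"rz":0,"dx":0,"dy":0,"dz":-45,"gripper":0.2},{"rx":0,"ry":0,"rz":0,"dx":0,"dy":0,"dz":-50,"gripper":0.3},{"rx":0,"ry":0,"rz":0,"dx":12,"dy":-24,"dz":-40,"gripper":0.3},{"rx":0,"ry":0,"rz":0,"dx":24,"dy":-45,"dz":0,"gripper":0.3},{"rx":0,"ry":0,"rz":0,"dx":24,"dy":-45,"dz":0,"gripper":0.3},{"rx":0,"ry":0,"rz":0,"dx":24,"dy":-45,"dz":0,"gripper":0.3},{"rx":0,"ry":0,"rz":0,"dx":24,"dy":-45,"dz":0,"gripper":0.3},{"rx":0,"ry":0,"rz":0,"dx":24,"dy":-45,"dz":0,"gripper":0.3},{"rx":0,"ry":0,"rz":0,"dx":24,"dy":-45,"dz":0,"gripper":0.3},{"rx":0,"ry":0,"rz":0,"dx":24,"dy":-45,"dz":0,"gripper":0.3},{"rx":0,"ry":0,"rz":0,"dx":24,"dy":-45,"dz":0,"gripper":0.3},{"rx":0,"ry":0,"rz":0,"dx":24,"dy":-45,"dz":0,"gripper":0.3},{"rx":0,"ry":0,"rz":0,"dx":10,"dy":-24,"dz":0,"gripper":0.3},{"rx":0,"ry":0,"rz":0,"dx":0,"dy":0,"dz":0,"gripper":0.3}]}}

```text
clock: 9.07
tcp_pos: [0.531, 0.2921, 0.2009]
orientation: [-3.048, -0.753, -0.001]
contact_force: [-0.2, 0.1, 0.1]
grip_width: 0.0558
gripper_force: 0.0
```

```bash
python3 - <<'E'
from h import *
plan(.530,.3156,.2); print(r.get_obs()['joints'].round(2))
W=cam('wrist'); f=r.grab_frame('wrist'); t=r.grab_frame('top')
cv2.imwrite('pics/w3.png',f); cv2.imwrite('pics/t3.png',cv2.resize(t[180:340,140:480],None,fx=2,fy=2))
for n,p in {'coupler top':(.53,.3156,.057),'Lst':(.409,.3124,.057),'Sferr':(.606,.159,.039),'Bnut':(.4355,.1762,.019)}.items():
    q=W[0]@W[1]@(np.array(p)-W[2]); print(n,(q[:2]/q[2]).round(0))
v=np.hstack([f[:, :],]); s=r.grab_frame('scene')
cv2.imwrite('pics/c3.png',np.vstack([cv2.resize(f,(480,360)),cv2.resize(t[200:320,340:500],(480,240),interpolation=cv2.INTER_NEAREST)][:2]))
E
```

```text
rz 0.3 shift [  9.9 -21.3   0.9] | yaw -62.2 tilt [-0.07  0.08] tcp [0.531  0.2921 0.2009] grip 0.0558 F 0.0 clk 9.07
[-0.25  0.46 -0.47  1.75  0.24  0.98 -1.9 ]
coupler top [293. 220.]
Lst [234. 342.]
Sferr [502. 222.]
Bnut [377. 356.]
```

View pics/c3.png

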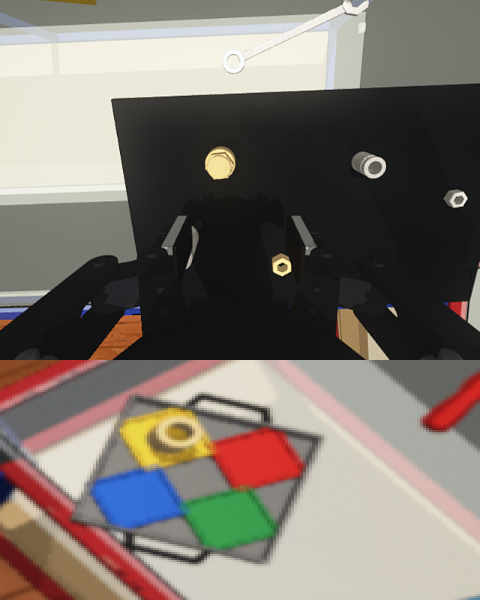

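The pictures show the brass ferrule upright in the yellow dish, and the coupler cap at about (293,217), matching the prediction of (293,220). I descend on the coupler.

{"name": "step_arm", "arguments": {"moves": [{"rx":0,"ry":0,"rz":0.3,"dx":9.9,"dy":-21.3,"dz":0,"gripper":0.3},{"rx":0,"ry":0,"rz":0,"dx":0,"dy":0,"dz":35,"gripper":0.3},{"rx":0,"ry":0,"rz":0,"dx":0,"dy":0,"dz":40,"gripper":0.3},{"rx":0,"ry":0,"rz":0,"dx":0,"dy":0,"dz":40,"gripper":0.3},{"rx":0,"ry":0,"rz":0,"dx":0,"dy":0,"dz":30,"gripper":0.3},{"rx":0,"ry":0,"rz":0,"dx":0,"dy":0,"dz":20,"gripper":0.3},{"rx":0,"ry":0,"rz":0,"dx":0,"dy":0,"dz":0,"gripper":0.3},{"rx":0,"ry":0,"rz":0,"dx":0,"dy":0,"dz":0,"gripper":0.3}]}}

```text
clock: 10.22
tcp_pos: [0.5318, 0.3128, 0.036]
orientation: [-3.053, -0.738, -0.003]
contact_force: [-0.3, 0.5, 1.5]
grip_width: 0.0556
gripper_force: 0.0
```

```bash
python3 -c "
from h import *
plan(.53,.3156,.0345); print(r.get_obs()['contact_force'].round(1), r.tcp_to_tips)"
```

```text
rz -0.3 shift [-0.3 -3.3  1.5] | yaw -62.8 tilt [-0.1  0. ] tcp [0.5318 0.3128 0.036 ] grip 0.0556 F 0.0 clk 10.22
[-0.3  0.5  1.5] 0.022
```

{"name": "step_arm", "arguments": {"moves": [{"rx":0,"ry":0,"rz":0,"dx":0,"dy":-3,"dz":1,"gripper":0.1},{"rx":0,"ry":0,"rz":0,"dx":0,"dy":0,"dz":0,"gripper":-0.15},{"rx":0,"ry":0,"rz":0,"dx":0,"dy":0,"dz":0,"gripper":-0.3},{"rx":0,"ry":0,"rz":0,"dx":0,"dy":0,"dz":0,"gripper":-0.45},{"rx":0,"ry":0,"rz":0,"dx":0,"dy":0,"dz":0,"gripper":-0.5},{"rx":0,"ry":0,"rz":0,"dx":0,"dy":0,"dz":0,"gripper":-0.5},{"rx":0,"ry":0,"rz":0,"dx":0,"dy":0,"dz":0,"gripper":-0.5}], "grip_force": 50}}

```text
clock: 11.1
tcp_pos: [0.5298, 0.3158, 0.0348]
orientation: [-3.053, -0.739, -0.002]
contact_force: [-1.3, -0.6, 5.1]
grip_width: 0.0314
gripper_force: 49.3
```

```bash
python3 -c "
from h import *
plan(.453,-.196,.150)"
```

```text
rz -0.3 shift [-304.3  418.5 -115.5] | yaw -62.8 tilt [-0.07  0.  ] tcp [0.5298 0.3158 0.0348] grip 0.0314 F 49.3 clk 11.10
```

{"name": "step_arm", "arguments": {"moves": [{"rx":0,"ry":0,"rz":-0.3,"dx":0,"dy":0,"dz":-20,"gripper":-0.5},{"rx":0,"ry":0,"rz":0,"dx":0,"dy":0,"dz":-45,"gripper":-0.5},{"rx":0,"ry":0,"rz":0,"dx":0,"dy":0,"dz":-50,"gripper":-0.5},{"rx":0,"ry":0,"rz":0,"dx":-11.7,"dy":16,"dz":0,"gripper":-0.5},{"rx":0,"ry":0,"rz":0,"dx":-23.4,"dy":32.2,"dz":0,"gripper":-0.5},{"rx":0,"ry":0,"rz":0,"dx":-23.4,"dy":32.2,"dz":0,"gripper":-0.5},{"rx":0,"ry":0,"rz":0,"dx":-23.4,"dy":32.2,"dz":0,"gripper":-0.5},{"rx":0,"ry":0,"rz":0,"dx":-23.4,"dy":32.2,"dz":0,"gripper":-0.5},{"rx":0,"ry":0,"rz":0,"dx":-23.4,"dy":32.2,"dz":0,"gripper":-0.5},{"rx":0,"ry":0,"rz":0,"dx":-23.4,"dy":32.2,"dz":0,"gripper":-0.5},{"rx":0,"ry":0,"rz":0,"dx":-23.4,"dy":32.2,"dz":0,"gripper":-0.5},{"rx":0,"ry":0,"rz":0,"dx":-23.4,"dy":32.2,"dz":0,"gripper":-0.5},{"rx":0,"ry":0,"rz":0,"dx":-23.4,"dy":32.2,"dz":0,"gripper":-0.5},{"rx":0,"ry":0,"rz":0,"dx":-23.4,"dy":32.2,"dz":0,"gripper":-0.5},{"rx":0,"ry":0,"rz":0,"dx":-23.4,"dy":32.2,"dz":0,"gripper":-0.5},{"rx":0,"ry":0,"rz":0,"dx":-23.4,"dy":32.2,"dz":0,"gripper":-0.5},{"rx":0,"ry":0,"rz":0,"dx":-11.7,"dy":16,"dz":0,"gripper":-0.5},{"rx":0,"ry":0,"rz":0,"dx":0,"dy":0,"dz":0,"gripper":-0.5},{"rx":0,"ry":0,"rz":0,"dx":0,"dy":0,"dz":0,"gripper":-0.5}]}}

```text
clock: 13.48
tcp_pos: [0.4528, -0.1954, 0.1488]
orientation: [-3.051, -0.748, 0.0]
contact_force: [-0.3, -0.0, -1.8]
grip_width: 0.0318
gripper_force: 49.9
```

```bash
python3 -c "
from h import *
plan(.453,-.196,.044)
f=r.grab_frame('wrist'); cv2.imwrite('pics/w4.png',f); plan(.453,-.196,.044)"
```

```text
rz 0.1 shift [-1.000e-01  7.000e-01  1.048e+02] | yaw -62.4 tilt [-0.    0.03] tcp [ 0.4528 -0.1954  0.1488] grip 0.0318 F 49.9 clk 13.47
rz 0.1 shift [ -0.4   0.9 104.8] | yaw -62.4 tilt [-0.01  0.03] tcp [ 0.453  -0.1951  0.1488] grip 0.0317 F 49.9 clk 13.53
```

View pics/w4.png

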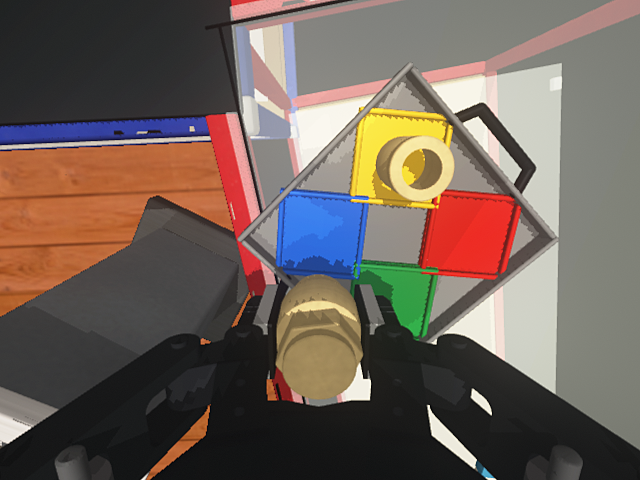

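The coupler is held upright at (318,340). The brass ferrule (415,167) stands in the yellow dish and the blue dish is at (322,234), so I lower.

{"name": "step_arm", "arguments": {"moves": [{"rx":0,"ry":0,"rz":0.1,"dx":-0.4,"dy":0.9,"dz":35,"gripper":-0.5},{"rx":0,"ry":0,"rz":0,"dx":0,"dy":0,"dz":35,"gripper":-0.5},{"rx":0,"ry":0,"rz":0,"dx":0,"dy":0,"dz":20,"gripper":-0.5},{"rx":0,"ry":0,"rz":0,"dx":0,"dy":0,"dz":10,"gripper":-0.5},{"rx":0,"ry":0,"rz":0,"dx":0,"dy":0,"dz":4.5,"gripper":-0.5},{"rx":0,"ry":0,"rz":0,"dx":0,"dy":0,"dz":0,"gripper":-0.5},{"rx":0,"ry":0,"rz":0,"dx":0,"dy":0,"dz":0,"gripper":-0.5}]}}

```text
clock: 14.4
tcp_pos: [0.4536, -0.1975, 0.045]
orientation: [3.051, 0.744, 0.002]
contact_force: [0.1, -0.4, -1.6]
grip_width: 0.0314
gripper_force: 49.9
```

```bash
python3 -c "
from h import *
plan(.453,-.196,.043)
print(r.get_obs()['contact_force'].round(1))"
```

```text
rz -0.1 shift [ 0.1 -1.6  2. ] | yaw -62.6 tilt [-0.05 -0.06] tcp [ 0.4536 -0.1975  0.045 ] grip 0.0314 F 49.9 clk 14.40
[ 0.1 -0.4 -1.6]
```

{"name": "step_arm", "arguments": {"moves": [{"rx":0,"ry":0,"rz":0,"dx":0,"dy":0,"dz":1.5,"gripper":-0.5},{"rx":0,"ry":0,"rz":0,"dx":0,"dy":0,"dz":0,"gripper":-0.2},{"rx":0,"ry":0,"rz":0,"dx":0,"dy":0,"dz":0,"gripper":0.1},{"rx":0,"ry":0,"rz":0,"dx":0,"dy":0,"dz":0,"gripper":0.1},{"rx":0,"ry":0,"rz":0,"dx":0,"dy":0,"dz":0,"gripper":0.1},{"rx":0,"ry":0,"rz":0,"dx":0,"dy":0,"dz":-15,"gripper":0.1},{"rx":0,"ry":0,"rz":0,"dx":0,"dy":0,"dz":-45,"gripper":0.1},{"rx":0,"ry":0,"rz":0,"dx":0,"dy":0,"dz":-50,"gripper":0.1},{"rx":0,"ry":0,"rz":0,"dx":15,"dy":-12.5,"dz":-45,"gripper":0.1},{"rx":0,"ry":0,"rz":0,"dx":37,"dy":-30,"dz":0,"gripper":0.1},{"rx":0,"ry":0,"rz":0,"dx":37,"dy":-30,"dz":0,"gripper":0.1},{"rx":0,"ry":0,"rz":0,"dx":37,"dy":-30,"dz":0,"gripper":0.1},{"rx":0,"ry":0,"rz":0,"dx":37,"dy":-30,"dz":0,"gripper":0.1},{"rx":0,"ry":0,"rz":0,"dx":37,"dy":-30,"dz":0,"gripper":0.1},{"rx":0,"ry":0,"rz":0,"dx":37,"dy":-30,"dz":0,"gripper":0.1},{"rx":0,"ry":0,"rz":0,"dx":37,"dy":-30,"dz":0,"gripper":0.1},{"rx":0,"ry":0,"rz":0,"dx":26,"dy":-23,"dz":0,"gripper":0.1},{"rx":0,"ry":0,"rz":0,"dx":0,"dy":0,"dz":0,"gripper":0.1},{"rx":0,"ry":0,"rz":0,"dx":0,"dy":0,"dz":0,"gripper":0.1}]}}

```text
clock: 16.77
tcp_pos: [0.6062, 0.1578, 0.1983]
orientation: [3.051, 0.743, -0.0]
contact_force: [-0.4, -1.4, 0.8]
grip_width: 0.0469
gripper_force: 0.0
```

```bash
python3 - <<'E'
from h import *
W=cam('wrist'); f=r.grab_frame('wrist'); t=r.grab_frame('top')
plan(.606,.159,.2)
q=W[0]@W[1]@(np.array([.606,.159,.039])-W[2]); print((q[:2]/q[2]).round(1))
for b in blobs(f.max(2)>75,150):
    if b[1][4]<6000: print(b[0].round(1),b[1],plane(W,b[0],.022).round(4))
cv2.imwrite('pics/c5.png',np.vstack([cv2.resize(f,(480,360)),cv2.resize(t[200:320,340:500],(480,240),interpolation=cv2.INTER_NEAREST)]))
cv2.imwrite('pics/w5.png',f)
E
```

```text
rz -0.2 shift [ 0.7 -2.  -1.9] | yaw -62.7 tilt [ 0.03 -0.06] tcp [0.6063 0.1569 0.1981] grip 0.0469 F 0.0 clk 16.88
[318.1 227.3]
[316.2 225. ] [301 206  31  37 771] [0.6033 0.1595 0.022 ]
[446.8 268. ] [434 256  27  25 438] [0.6223 0.0345 0.022 ]
[243.8 309.9] [229 286  31  52 626] [0.4979 0.1825 0.022 ]
[392.9 309.9] [378 286  30  52 615] [0.5631 0.0566 0.022 ]
[506.1 406.9] [498 396  18  24 181] [ 0.5212 -0.1055  0.022 ]
[460.8 439. ] [ 441  407   48   62 1475] [ 0.4645 -0.0872  0.022 ]
[ 15.2 422.2] [  0 411  45  34 748] [0.2666 0.3436 0.022 ]
[167.6 448.5] [ 127  416   69   64 1882] [0.3074 0.1882 0.022 ]
```

View pics/c5.png

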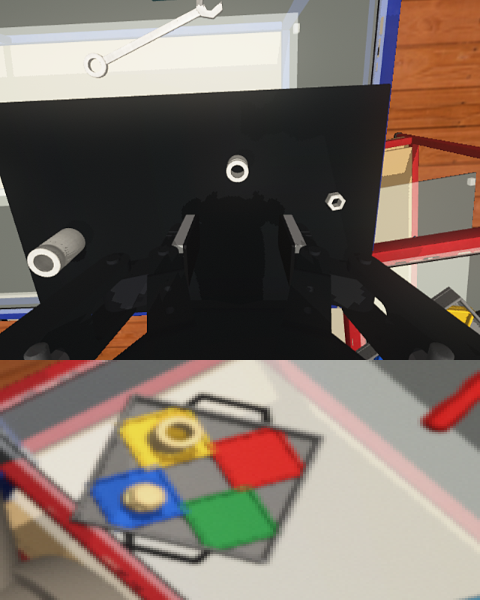

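The coupler stands upright in the blue dish. The small steel ferrule's ring is at about (316,227) against a predicted (318,227), a 2 mm correction. Now I grasp it.

{"name": "step_arm", "arguments": {"moves": [{"rx":0,"ry":0,"rz":-0.2,"dx":0.6,"dy":-4,"dz":30,"gripper":0.1},{"rx":0,"ry":0,"rz":0,"dx":0,"dy":0,"dz":45,"gripper":0.1},{"rx":0,"ry":0,"rz":0,"dx":0,"dy":0,"dz":40,"gripper":0.1},{"rx":0,"ry":0,"rz":0,"dx":0,"dy":0,"dz":30,"gripper":0.1},{"rx":0,"ry":0,"rz":0,"dx":0,"dy":0,"dz":19,"gripper":0.1},{"rx":0,"ry":0,"rz":0,"dx":0,"dy":0,"dz":0,"gripper":0.1},{"rx":0,"ry":0,"rz":0,"dx":0,"dy":0,"dz":0,"gripper":0.1}]}}

```text
clock: 17.75
tcp_pos: [0.606, 0.1627, 0.0351]
orientation: [-3.051, -0.749, -0.003]
contact_force: [0.7, 1.0, -0.4]
grip_width: 0.0469
gripper_force: 0.0
```

```bash
python3 -c "
from h import *
plan(.605,.1605,.034); print(r.get_obs()['contact_force'].round(1))"
```

```text
rz 0.1 shift [-1.9  1.5  1.1] | yaw -62.4 tilt [-0.11 -0.02] tcp [0.606  0.1627 0.0351] grip 0.0469 F 0.0 clk 17.75
[ 0.7  1.  -0.4]
```

{"name": "step_arm", "arguments": {"moves": [{"rx":0,"ry":0,"rz":0,"dx":-1.5,"dy":1.5,"dz":0,"gripper":0.0},{"rx":0,"ry":0,"rz":0,"dx":0,"dy":0,"dz":0,"gripper":-0.3},{"rx":0,"ry":0,"rz":0,"dx":0,"dy":0,"dz":0,"gripper":-0.5},{"rx":0,"ry":0,"rz":0,"dx":0,"dy":0,"dz":0,"gripper":-0.65},{"rx":0,"ry":0,"rz":0,"dx":0,"dy":0,"dz":0,"gripper":-0.7},{"rx":0,"ry":0,"rz":0,"dx":0,"dy":0,"dz":0,"gripper":-0.7},{"rx":0,"ry":0,"rz":0,"dx":0,"dy":0,"dz":0,"gripper":-0.7}], "grip_force": 40}}

```text
clock: 18.62
tcp_pos: [0.6049, 0.1605, 0.0346]
orientation: [3.05, 0.749, 0.001]
contact_force: [-0.7, -1.2, 6.6]
grip_width: 0.0234
gripper_force: 39.1
```

```bash
python3 -c "
from h import *
plan(.4295,-.273,.150); print(r.get_obs()['contact_force'].round(1))"
```

```text
rz 0.1 shift [-355.7  303.6 -115.5] | yaw -62.4 tilt [-0.04 -0.04] tcp [0.6049 0.1605 0.0346] grip 0.0234 F 39.1 clk 18.62
[-0.7 -1.2  6.6]
```

{"name": "step_arm", "arguments": {"moves": [{"rx":0,"ry":0,"rz":0.1,"dx":0,"dy":0,"dz":-20,"gripper":-0.7},{"rx":0,"ry":0,"rz":0,"dx":0,"dy":0,"dz":-45,"gripper":-0.7},{"rx":0,"ry":0,"rz":0,"dx":0,"dy":0,"dz":-50,"gripper":-0.7},{"rx":0,"ry":0,"rz":0,"dx":-14.8,"dy":12.7,"dz":0,"gripper":-0.7},{"rx":0,"ry":0,"rz":0,"dx":-29.6,"dy":25.3,"dz":0,"gripper":-0.7},{"rx":0,"ry":0,"rz":0,"dx":-29.6,"dy":25.3,"dz":0,"gripper":-0.7},{"rx":0,"ry":0,"rz":0,"dx":-29.6,"dy":25.3,"dz":0,"gripper":-0.7},{"rx":0,"ry":0,"rz":0,"dx":-29.6,"dy":25.3,"dz":0,"gripper":-0.7},{"rx":0,"ry":0,"rz":0,"dx":-29.6,"dy":25.3,"dz":0,"gripper":-0.7},{"rx":0,"ry":0,"rz":0,"dx":-29.6,"dy":25.3,"dz":0,"gripper":-0.7},{"rx":0,"ry":0,"rz":0,"dx":-29.6,"dy":25.3,"dz":0,"gripper":-0.7},{"rx":0,"ry":0,"rz":0,"dx":-29.6,"dy":25.3,"dz":0,"gripper":-0.7},{"rx":0,"ry":0,"rz":0,"dx":-29.6,"dy":25.3,"dz":0,"gripper":-0.7},{"rx":0,"ry":0,"rz":0,"dx":-29.6,"dy":25.3,"dz":0,"gripper":-0.7},{"rx":0,"ry":0,"rz":0,"dx":-29.6,"dy":25.3,"dz":0,"gripper":-0.7},{"rx":0,"ry":0,"rz":0,"dx":-14.8,"dy":12.7,"dz":0,"gripper":-0.7},{"rx":0,"ry":0,"rz":0,"dx":0,"dy":0,"dz":0,"gripper":-0.7},{"rx":0,"ry":0,"rz":0,"dx":0,"dy":0,"dz":0,"gripper":-0.7}]}}

```text
clock: 20.88
tcp_pos: [0.4298, -0.2718, 0.1488]
orientation: [-3.05, -0.748, -0.0]
contact_force: [-0.3, 0.1, -0.7]
grip_width: 0.0236
gripper_force: 39.4
```

```bash
python3 -c "
from h import *
W=cam('wrist'); f=r.grab_frame('wrist'); cv2.imwrite('pics/w6.png',f); plan(.4295,-.273,.0435)
for c in HUE: print(c,[(b[0].round(0),b[1][4],plane(W,b[0],.015).round(4)) for b in blobs(dishmask(f,c),1000)])"
```

```text
rz 0.1 shift [ -1.2   1.1 105.3] | yaw -62.4 tilt [-0.02  0.03] tcp [ 0.4301 -0.2715  0.1488] grip 0.0236 F 39.4 clk 20.93
yellow [(array([316.,  77.]), np.int32(5043), array([ 0.5276, -0.2179,  0.015 ])), (array([324.,  69.]), np.int32(1102), array([ 0.534, -0.22 ,  0.015]))]
red [(array([142.,  86.]), np.int32(2065), array([ 0.4678, -0.1155,  0.015 ])), (array([399., 159.]), np.int32(8428), array([ 0.5072, -0.2957,  0.015 ])), (array([617., 194.]), np.int32(1575), array([ 0.5599, -0.4514,  0.015 ])), (array([193., 262.]), np.int32(2086), array([ 0.3657, -0.1936,  0.015 ]))]
blue [(array([56., 44.]), np.int32(2438), array([ 0.4654, -0.0567,  0.015 ])), (array([245., 154.]), np.int32(5594), array([ 0.459 , -0.1961,  0.015 ]))]
green [(array([319., 234.]), np.int32(6580), array([ 0.431 , -0.2702,  0.015 ]))]
```

View pics/w6.png

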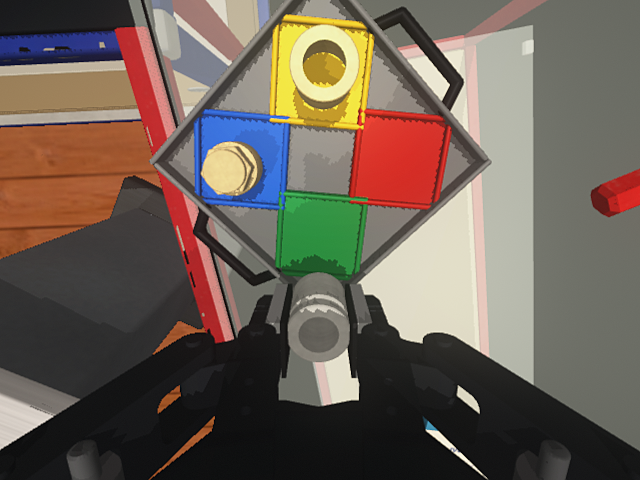

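The green dish is at (320,235), with the coupler (231,170) and brass ferrule (325,67) standing in their dishes. I lower the small ferrule.

{"name": "step_arm", "arguments": {"moves": [{"rx":0,"ry":0,"rz":0.1,"dx":0,"dy":0.5,"dz":35,"gripper":-0.7},{"rx":0,"ry":0,"rz":0,"dx":0,"dy":0,"dz":35,"gripper":-0.7},{"rx":0,"ry":0,"rz":0,"dx":0,"dy":0,"dz":20,"gripper":-0.7},{"rx":0,"ry":0,"rz":0,"dx":0,"dy":0,"dz":10,"gripper":-0.7},{"rx":0,"ry":0,"rz":0,"dx":0,"dy":0,"dz":5.5,"gripper":-0.7},{"rx":0,"ry":0,"rz":0,"dx":0,"dy":0,"dz":0,"gripper":-0.7},{"rx":0,"ry":0,"rz":0,"dx":0,"dy":0,"dz":0,"gripper":-0.7}]}}

```text
clock: 21.8
tcp_pos: [0.4304, -0.2736, 0.044]
orientation: [3.051, 0.744, 0.001]
contact_force: [0.3, -0.8, -0.9]
grip_width: 0.0236
gripper_force: 39.4
```

```bash
python3 -c "
from h import *
plan(.4305,-.272,.043)
print(r.get_obs()['contact_force'].round(1))"
```

```text
rz -0.1 shift [ 0.8 -1.4  1. ] | yaw -62.6 tilt [-0.04 -0.06] tcp [ 0.4304 -0.2736  0.044 ] grip 0.0236 F 39.4 clk 21.80
[ 0.3 -0.8 -0.9]
```

{"name": "step_arm", "arguments": {"moves": [{"rx":0,"ry":0,"rz":0,"dx":0,"dy":0,"dz":1,"gripper":-0.7},{"rx":0,"ry":0,"rz":0,"dx":0,"dy":0,"dz":0,"gripper":-0.4},{"rx":0,"ry":0,"rz":0,"dx":0,"dy":0,"dz":0,"gripper":-0.1},{"rx":0,"ry":0,"rz":0,"dx":0,"dy":0,"dz":0,"gripper":-0.1},{"rx":0,"ry":0,"rz":0,"dx":0,"dy":0,"dz":0,"gripper":-0.1},{"rx":0,"ry":0,"rz":0,"dx":0,"dy":0,"dz":-15,"gripper":-0.1},{"rx":0,"ry":0,"rz":0,"dx":0,"dy":0,"dz":-45,"gripper":-0.1},{"rx":0,"ry":0,"rz":0,"dx":0,"dy":0,"dz":-50,"gripper":-0.1},{"rx":0,"ry":0,"rz":0,"dx":42,"dy":-20,"dz":-17,"gripper":-0.1},{"rx":0,"ry":0,"rz":0,"dx":42,"dy":-20,"dz":0,"gripper":-0.1},{"rx":0,"ry":0,"rz":0,"dx":42,"dy":-20,"dz":0,"gripper":-0.1},{"rx":0,"ry":0,"rz":0,"dx":42,"dy":-20,"dz":0,"gripper":-0.1},{"rx":0,"ry":0,"rz":0,"dx":44,"dy":-37,"dz":0,"gripper":-0.1},{"rx":0,"ry":0,"rz":0,"dx":0,"dy":-50,"dz":0,"gripper":-0.1},{"rx":0,"ry":0,"rz":0,"dx":0,"dy":-50,"dz":0,"gripper":-0.1},{"rx":0,"ry":0,"rz":0,"dx":0,"dy":-50,"dz":0,"gripper":-0.1},{"rx":0,"ry":0,"rz":0,"dx":0,"dy":-50,"dz":0,"gripper":-0.1},{"rx":0,"ry":0,"rz":0,"dx":0,"dy":-50,"dz":0,"gripper":-0.1},{"rx":0,"ry":0,"rz":0,"dx":0,"dy":-30,"dz":0,"gripper":-0.1},{"rx":0,"ry":0,"rz":0,"dx":0,"dy":0,"dz":0,"gripper":-0.1}]}}

```text
clock: 24.3
tcp_pos: [0.4343, 0.1791, 0.1704]
orientation: [-3.05, -0.752, -0.002]
contact_force: [0.5, -0.7, -0.1]
grip_width: 0.0383
gripper_force: 0.0
```

```bash
cat > nut.py <<'E'
from h import *
W=cam('wrist'); f=r.grab_frame('wrist'); t=r.grab_frame('top')
plan(.4355,.1762,.1)
q=W[0]@W[1]@(np.array([.4355,.1762,.019])-W[2]); q=q[:2]/q[2]; print(q.round(1))
hs=cv2.cvtColor(f,cv2.COLOR_BGR2HSV)
b=near(blobs((hs[...,2]>75)&(hs[...,1]>60),150),q); print('nut',b[0].round(1),b[1],plane(W,b[0],.013).round(4))
cs=max(cv2.findContours(b[2].astype(np.uint8),0,1)[0],key=cv2.contourArea)
P=np.array([plane(W,x[0],.013)[:2] for x in cs])*1e3; H=cv2.convexHull(P.astype(np.float32))[:,0]
a=np.arange(0,180.); w=np.array([np.ptp(H@[np.cos(np.radians(x)),np.sin(np.radians(x))]) for x in a]).reshape(3,60)
print('widths',{int(x):w[:,int(x)].round(1).tolist() for x in range(0,60,10)},w.mean(0).argmin())
u,v=q.astype(int); c=f[v-50:v+50,u-60:u+60]
cv2.imwrite('pics/nut_%d.png'%(100*r.get_obs()['clock']),np.vstack([cv2.resize(c,(480,400),interpolation=cv2.INTER_CUBIC),cv2.resize(t[200:300,340:500],(480,200),interpolation=cv2.INTER_NEAREST)]))
E
python3 nut.py; ls pics
```

```text
rz -0.1 shift [-0.2 -0.  69.9] | yaw -62.6 tilt [-0.04 -0.05] tcp [0.4357 0.1763 0.1699] grip 0.0385 F 0.0 clk 24.40
[323.5 230.8]
nut [322.5 226. ] [307 212  31  37 249] [0.4374 0.178  0.013 ]
widths {0: [27.5, 27.6, 25.4], 10: [29.4, 28.5, 27.1], 20: [30.6, 29.1, 28.5], 30: [30.9, 29.0, 29.3], 40: [30.6, 28.2, 29.3], 50: [29.3, 26.7, 28.8]} 0
c3.png
c5.png
nut_2440.png
scene0.png
t3.png
top0.png
w1.png
w2.png
w3.png
w4.png
w5.png
w6.png
```

View pics/nut_2440.png

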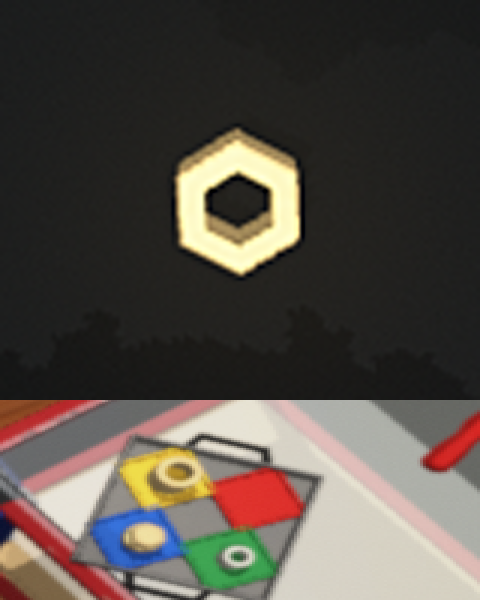

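The crop shows the nut's flats facing left and right, so within about 2.5° of the closing line, with its centre at (323,231) as predicted. The small ferrule stands in the green dish.

{"name": "step_arm", "arguments": {"moves": [{"rx":0,"ry":0,"rz":-2.5,"dx":0,"dy":0,"dz":30,"gripper":-0.1},{"rx":0,"ry":0,"rz":0,"dx":0,"dy":0,"dz":40,"gripper":-0.1},{"rx":0,"ry":0,"rz":0,"dx":0,"dy":0,"dz":35,"gripper":-0.1},{"rx":0,"ry":0,"rz":0,"dx":0,"dy":0,"dz":20,"gripper":-0.1},{"rx":0,"ry":0,"rz":0,"dx":0,"dy":0,"dz":10,"gripper":-0.1},{"rx":0,"ry":0,"rz":0,"dx":0,"dy":0,"dz":0,"gripper":-0.1},{"rx":0,"ry":0,"rz":0,"dx":0,"dy":0,"dz":0,"gripper":-0.1}]}}

```text
clock: 25.28
tcp_pos: [0.4361, 0.1767, 0.0351]
orientation: [-3.035, -0.81, -0.002]
contact_force: [-0.2, 0.1, -1.1]
grip_width: 0.0384
gripper_force: 0.0
```

```bash
python3 -c "
from h import *
plan(.4355,.1762,.032,-60); print(r.get_obs()['contact_force'].round(1))"
```

```text
rz -0.1 shift [-0.8  0.1  3.1] | yaw -60.1 tilt [-0.08 -0.02] tcp [0.4361 0.1767 0.0351] grip 0.0384 F 0.0 clk 25.27
[-0.2  0.1 -1.1]
```

{"name": "step_arm", "arguments": {"moves": [{"rx":0,"ry":0,"rz":0,"dx":-0.8,"dy":0,"dz":3,"gripper":-0.1},{"rx":0,"ry":0,"rz":0,"dx":0,"dy":0,"dz":0,"gripper":-0.3},{"rx":0,"ry":0,"rz":0,"dx":0,"dy":0,"dz":0,"gripper":-0.5},{"rx":0,"ry":0,"rz":0,"dx":0,"dy":0,"dz":0,"gripper":-0.65},{"rx":0,"ry":0,"rz":0,"dx":0,"dy":0,"dz":0,"gripper":-0.7},{"rx":0,"ry":0,"rz":0,"dx":0,"dy":0,"dz":0,"gripper":-0.7},{"rx":0,"ry":0,"rz":0,"dx":0,"dy":0,"dz":0,"gripper":-0.7}], "grip_force": 40}}

```text
clock: 26.15
tcp_pos: [0.4348, 0.1763, 0.0317]
orientation: [3.035, 0.811, 0.0]
contact_force: [-0.7, -0.4, 6.0]
grip_width: 0.0226
gripper_force: 39.2
```

```bash
python3 -c "
from h import *
plan(.5065,-.2975,.150,-60); print(r.get_obs()['contact_force'].round(1))"
```

```text
rz -0.1 shift [-174.7  446.2 -118.1] | yaw -60.1 tilt [-0.01 -0.02] tcp [0.4348 0.1763 0.0317] grip 0.0226 F 39.2 clk 26.15
[-0.7 -0.4  6. ]
```

{"name": "step_arm", "arguments": {"moves": [{"rx":0,"ry":0,"rz":0,"dx":0,"dy":0,"dz":-20,"gripper":-0.7},{"rx":0,"ry":0,"rz":0,"dx":0,"dy":0,"dz":-45,"gripper":-0.7},{"rx":0,"ry":0,"rz":0,"dx":0,"dy":0,"dz":-53,"gripper":-0.7},{"rx":0,"ry":0,"rz":0,"dx":-7.3,"dy":18.6,"dz":0,"gripper":-0.7},{"rx":0,"ry":0,"rz":0,"dx":-14.6,"dy":37.2,"dz":0,"gripper":-0.7},{"rx":0,"ry":0,"rz":0,"dx":-14.6,"dy":37.2,"dz":0,"gripper":-0.7},{"rx":0,"ry":0,"rz":0,"dx":-14.6,"dy":37.2,"dz":0,"gripper":-0.7},{"rx":0,"ry":0,"rz":0,"dx":-14.6,"dy":37.2,"dz":0,"gripper":-0.7},{"rx":0,"ry":0,"rz":0,"dx":-14.6,"dy":37.2,"dz":0,"gripper":-0.7},{"rx":0,"ry":0,"rz":0,"dx":-14.6,"dy":37.2,"dz":0,"gripper":-0.7},{"rx":0,"ry":0,"rz":0,"dx":-14.6,"dy":37.2,"dz":0,"gripper":-0.7},{"rx":0,"ry":0,"rz":0,"dx":-14.6,"dy":37.2,"dz":0,"gripper":-0.7},{"rx":0,"ry":0,"rz":0,"dx":-14.6,"dy":37.2,"dz":0,"gripper":-0.7},{"rx":0,"ry":0,"rz":0,"dx":-14.6,"dy":37.2,"dz":0,"gripper":-0.7},{"rx":0,"ry":0,"rz":0,"dx":-14.6,"dy":37.2,"dz":0,"gripper":-0.7},{"rx":0,"ry":0,"rz":0,"dx":-7.3,"dy":18.6,"dz":0,"gripper":-0.7},{"rx":0,"ry":0,"rz":0,"dx":0,"dy":0,"dz":0,"gripper":-0.7},{"rx":0,"ry":0,"rz":0,"dx":0,"dy":0,"dz":0,"gripper":-0.7}]}}

```text
clock: 28.4
tcp_pos: [0.5055, -0.2958, 0.1492]
orientation: [-3.033, -0.814, -0.0]
contact_force: [-0.3, 0.3, -0.2]
grip_width: 0.0229
gripper_force: 39.5
```

```bash
python3 -c "
from h import *
W=cam('wrist'); f=r.grab_frame('wrist'); cv2.imwrite('pics/w7.png',f); plan(.5065,-.2975,.042,-60)
q=W[0]@W[1]@(np.array([.5065,-.2975,.015])-W[2]); print((q[:2]/q[2]).round(0))"
```

```text
rz 0.1 shift [-1.000e-01  2.100e+00  1.073e+02] | yaw -59.9 tilt [-0.02  0.06] tcp [ 0.5056 -0.2958  0.1493] grip 0.0228 F 39.5 clk 28.45
[322. 236.]
```

View pics/w7.png

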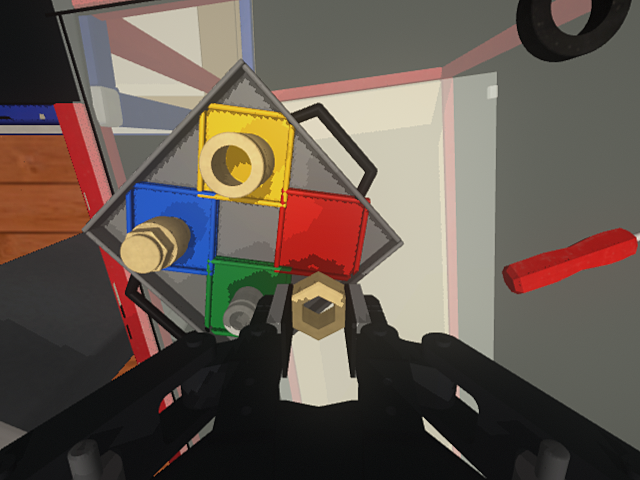

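The nut is held flat at (318,307), and the red dish centre is at about (322,235), as predicted. I lower to 2 mm above the dish floor.

{"name": "step_arm", "arguments": {"moves": [{"rx":0,"ry":0,"rz":0,"dx":0,"dy":1.5,"dz":35,"gripper":-0.7},{"rx":0,"ry":0,"rz":0,"dx":0,"dy":0,"dz":35,"gripper":-0.7},{"rx":0,"ry":0,"rz":0,"dx":0,"dy":0,"dz":22,"gripper":-0.7},{"rx":0,"ry":0,"rz":0,"dx":0,"dy":0,"dz":10,"gripper":-0.7},{"rx":0,"ry":0,"rz":0,"dx":0,"dy":0,"dz":5,"gripper":-0.7},{"rx":0,"ry":0,"rz":0,"dx":0,"dy":0,"dz":0,"gripper":-0.7},{"rx":0,"ry":0,"rz":0,"dx":0,"dy":0,"dz":0,"gripper":-0.7}]}}

```text
clock: 29.32
tcp_pos: [0.5068, -0.2995, 0.0432]
orientation: [3.034, 0.81, 0.002]
contact_force: [0.6, -0.5, -0.4]
grip_width: 0.0229
gripper_force: 39.5
```

```bash
python3 -c "
from h import *
plan(.5065,-.2975,.041,-60)
print(r.get_obs()['contact_force'].round(1))"
```

```text
rz -0.1 shift [ 0.8 -1.9  2.2] | yaw -60.1 tilt [-0.05 -0.08] tcp [ 0.5068 -0.2995  0.0432] grip 0.0229 F 39.5 clk 29.32
[ 0.6 -0.5 -0.4]
```

{"name": "step_arm", "arguments": {"moves": [{"rx":0,"ry":0,"rz":0,"dx":0,"dy":0,"dz":1.8,"gripper":-0.7},{"rx":0,"ry":0,"rz":0,"dx":0,"dy":0,"dz":0,"gripper":-0.7},{"rx":0,"ry":0,"rz":0,"dx":0,"dy":0,"dz":0,"gripper":-0.3},{"rx":0,"ry":0,"rz":0,"dx":0,"dy":0,"dz":0,"gripper":-0.15},{"rx":0,"ry":0,"rz":0,"dx":0,"dy":0,"dz":0,"gripper":-0.15},{"rx":0,"ry":0,"rz":0,"dx":0,"dy":0,"dz":0,"gripper":-0.15},{"rx":0,"ry":0,"rz":0,"dx":0,"dy":0,"dz":-15,"gripper":-0.15},{"rx":0,"ry":0,"rz":0,"dx":0,"dy":0,"dz":-40,"gripper":-0.15},{"rx":0,"ry":0,"rz":0,"dx":0,"dy":0,"dz":-50,"gripper":-0.15},{"rx":0,"ry":0,"rz":0,"dx":0,"dy":0,"dz":-40,"gripper":-0.15},{"rx":0,"ry":0,"rz":0,"dx":-20,"dy":0,"dz":0,"gripper":-0.15},{"rx":0,"ry":0,"rz":0,"dx":0,"dy":0,"dz":0,"gripper":-0.15},{"rx":0,"ry":0,"rz":0,"dx":0,"dy":0,"dz":0,"gripper":-0.15}]}}

```text
clock: 30.95
tcp_pos: [0.4881, -0.309, 0.1846]
orientation: [-3.034, -0.81, 0.002]
contact_force: [-0.3, -0.5, -0.3]
grip_width: 0.0364
gripper_force: 0.0
```

```bash
python3 - <<'E'
from h import *
W=cam('wrist'); f=r.grab_frame('wrist'); t=r.grab_frame('top'); T=cam('top')
cv2.imwrite('pics/end.png',f)
print(r.get_obs()['clock'],r.get_obs()['contact_force'].round(1))
bt=blobs(t.max(2)>60,12)
for k,a in {'Lsteel':(176.3,280.6),'Snut':(296.9,200.8)}.items(): print(k,near(bt,a)[0].round(1),a)
for k,p in {'yellow':(.53,-.2205,.013),'blue':(.453,-.196,.013),'red':(.5065,-.2975,.013),'green':(.4305,-.272,.013)}.items():
    q=W[0]@W[1]@(np.array(p)-W[2]); print(k,(q[:2]/q[2]).round(0))
E
```

```text
31.05 [-0.3 -0.1 -0.5]
Lsteel [176.4 280.6] (176.3, 280.6)
Snut [297.  200.9] (296.9, 200.8)
yellow [251. 127.]
blue [184. 195.]
red [319. 200.]
green [252. 259.]
```

View pics/end.png

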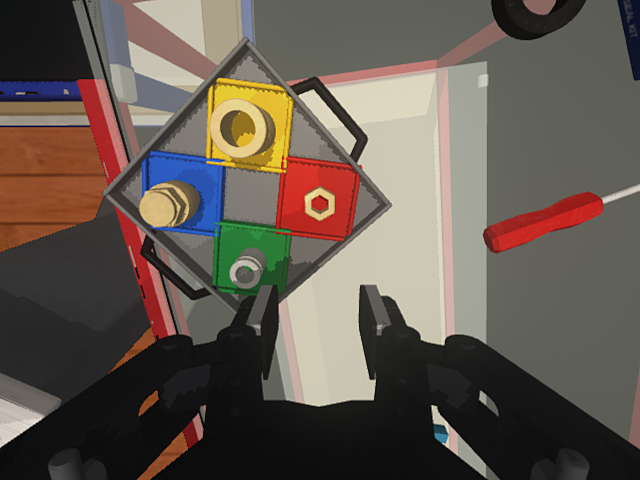

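All four parts stand or lie near the centres of their own dishes: the brass ferrule in yellow (243,128), coupler in blue (172,205), nut in red (320,204) and small ferrule in green (247,269). The large steel ferrule and steel nut have not moved, so I hand in.

```bash
python3 -c "
from bench import r
print(r.hand_in())"
```

```text
the job is handed in; nothing more can be done
None
```

I handed in the order at about 31 s of the 112 s allowed: all four parts are in their own dishes and the two steel distractors have not moved; the hand-in returned no verdict.

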